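# Unscrew the filter cap and catch it

## Robot

A 6-joint arm with a two-finger parallel gripper is mounted at the origin on the work surface. World frame = base frame: x ahead of the robot, y to its left, z up, the work surface at z = 0. Lengths are in m, angles in degrees, forces in N, time in s.
With the tool pointing down it reaches from about 0.425 to 0.95 m from the base axis. Payload 14.7 kg.
Tool frame: the origin (TCP) lies on the centre line of the jaws, within the pads' length; the fingertips stand 17 mm ahead of it and the grasp point (between the pads) lies 2 mm behind it (env.tip_reach is the distance from the TCP to the fingertips, in m); z points along the fingers, x is the direction in which the jaws open and shut, and the axes are right-handed (so a half turn about z gives the same grasp; the last joint's range is limited). The gripper opens to 85 mm and grips with 20 to 120 N. Pads are 22 mm wide; open, the fingers measure 114 mm over their backs; the gripper's body (76 mm by 85 mm) begins 54 mm behind the grasp point. The pads swing forward as they close: fully open they stand 13 mm farther back than shut.
Start: joints at [64.194, 27.513, 91.461, -0, 61.026, -2.67], TCP at [0.255, 0.598, 0.248] pointing down, gripper open.
Joint ranges: [-157.49, 157.49], [-46.99, 117.5], [13.45, 153.17], [-89.5, 269.5], [5.16, 153.95], [-167.48, 167.48]. Speed limits (degrees/s): [108.29, 108.29, 136.94, 172.46, 172.46, 172.46].

## Interface

Orientations are given as a 3x3 rotation matrix whose columns are the frame's x, y, z axes.
In Python, from plant import env gives the robot as it stands.
- The arm moves only by the shell command python3 -m pendant 'ROWS' [FORCE]. ROWS is JSON, a list that holds one entry, the list of rows, each a list of 5 numbers: the closure, from 0 (fully open) to 1 (shut), then the shift along the tool's x, y, z in m, then the turn about the tool's z in rad. A call has exactly 5 rows; each row is the pose to reach, as a shift and turn from the pose commanded when the call began, along the tool's axes at that moment; what a row does not reach only later rows make up. A row lasts 1/12 s, in which the tool goes at most 41.7 mm and 7.16 degrees, less where a joint would pass 70% of its speed; a pose out of reach is approached as far as the arm can. A call with a gripper value outside its range is refused whole. The fingers move at their own pace and stop on an object; FORCE is the grip in N (left out, the last holds). Time passes only in rows, so rows that repeat a pose let the fingers close, or fill a call up. It gives the time, the measured TCP pose, the force and the opening at its end, in the units of the state.
- env.observe(): the state, without advancing time (a new reading comes with each control period).
- env.read_camera(name): name is "scene" or "top" or "wrist"; returns a dict with "color" (480x640x3 uint8, red, green, blue), "fovy" (degrees; the focal length in pixels is half the picture's height over the tangent of half this angle, whatever the lens; pixels are square), "cx", "cy" (the principal point, pixels), "extrinsics" (4x4, takes a point from camera to world coordinates). Camera axes: x right, y up, looking along -z (the intrinsics and any distortion apply to the point x, -y, -z); pixel columns grow to the right and rows downward; lengths in m; the calibration is good to about 2 mm. The wrist camera is an equidistant fisheye: a pixel r from the principal point sees the ray r / f radians off the axis. A picture is of the moment at which its call begins. There is no depth.
- env.finish_job(): hands the job in, once; it reports no verdict.
The state is a dict: "t": time; "joint_positions": joint angles; "qd": joint speeds; "effort": joint torques, N m; "ee_pos": TCP position; "tool_rot": TCP orientation; "ft_force": force on the tool from outside, world axes, zero at the start; "wrist_torque": the same for the moment, N m; "gripper_width": finger opening in m.
Only numpy, scipy, OpenCV 4.12 (cv2) and the standard library are available. Lean on these libraries where they do the work, as an engineer would, in place of code of your own. Each camera call takes 0.05 s, during which the arm holds its last target.

## Task

The filter in the small grey suction unit on the repair bench is due for a change, so open it: unscrew the black screw cap from its neck (anticlockwise seen from above, several regrips), letting it rise on its thread without pulling, pressing or prising it hard. The spring-loaded filter under the cap pushes it off at the end, so have the cap in your grip as it comes free, then set it down mouth down, flat on the floor of the low steel tray. Do not let the cap drop onto the bench or the unit, and leave everything else where it is.

Things in the scene. Friction and masses are not known exactly. Their poses are not given: they have to be found in the camera images.
- cap: black round plastic screw cap, ribbed side, 42 mm in diameter, 34 mm high, 30 mm deep inside, 60 g give or take a third; origin at the centre of its open lower rim, z along its axis towards the closed top. At the start it is screwed on, rim about 3 mm above the unit's top. Right-hand thread: anticlockwise from above, it rises 12 mm per turn.
- neck (a point): foot of the unit's threaded neck (fixed), on its axis, level with the unit's flat top, 60 mm above the bench; z up. Neck 22 mm high, 31 mm across. The thread climbs 1.05 turns (6.6 rad, 12.6 mm), then runs level 0.1 to 1.2 rad more (differs each time, unseen under the cap), then lets go at once. Past that, for 0.6 rad it stays open, then catches again until half a turn on. 1 mm of play; self-locking.
- filter_unit: grey painted box, fixed, 170 mm (x) by 120 mm (y) by 60 mm high, origin at the centre of its underside; the neck's axis is 35 mm from the centre towards -x. Nothing else stands on its top.
- filter_end (a joint): how far (m) the white filter cartridge, 17 mm across, has risen in the neck: 0 with the cap closed, 0.0176 at most. Its spring presses up on the inside of the cap's top with about 5 N closed, 3 N when the thread lets go, and then lifts the freed cap about 5 mm more. With the cap off it stands 28 mm above the neck.
- tray: low square open steel tray, fixed, 150 by 150 mm outside, floor 3 mm and rim 12 mm above the bench, walls 3 mm; origin at the centre of its underside. The spare filter stands in it about 50 mm from the centre on the tray's own +y side; the rest is free. It may lie to the left or right of the unit, trading places with a dark soldering-iron stand.
- cap_top (a point): centre of the closed top of the cap, 34 mm above the rim along the cap's axis
- solder_spool: solder spool, 52 mm across, 32 mm high, near the robot; bystander; origin at the centre of the underside
- flux_jar: small white jar with a black lid, 54 mm across, 40 mm high; bystander; origin at the centre of the underside
- solvent_bottle: white bottle with a steel cap, 60 mm across, 110 mm high, behind the unit; bystander; origin at the centre of the underside
- screwdriver: black-handled screwdriver, 160 mm, lying near the robot; bystander; origin at the centre of the underside
- circuit_board: small green circuit board, 70 by 45 mm; bystander; origin at the centre of the underside
- spare_filter: white spare filter standing in the tray, 17 mm across, 33 mm high; bystander; origin at the centre of the underside
- cup: clear cup, 64 mm across, 60 mm high; bystander; origin at the centre of the underside

How it is judged (in metres and radians):
On the way, in this order (a step that is already met when the one before it is completed fails the run):
1. the cap, unscrewed part of the way, has risen 8 mm on its neck (z of cap in the frame of neck above 0.011 m and horizontal distance between cap and neck below 0.006 m), for 0.1 s.
2. the cap has come free of the thread and is held in the fingers above the neck (z of cap in the frame of neck above 0.019 m and horizontal distance between cap and neck below 0.02 m and contact force between the fingers and cap above 1 N), for 0.05 s.
At the end, for the whole second after the job is handed in: The cap stands mouth down on the floor of the tray (rim 1 to 6 mm above the bench, closed top uppermost, upright within 0.1 rad, its centre within 60 mm of the tray's centre along both of the tray's sides), at rest and let go (z of cap in the frame of tray between 0.001 and 0.006 m and x of cap in the frame of tray between -0.06 and 0.06 m and y of cap in the frame of tray between -0.06 and 0.06 m and angle between the z axis of cap and the z axis of tray, either way round below 0.1 rad and z of cap_top in the frame of tray above 0.03 m and linear speed of cap below 0.02 m/s and contact force between the fingers and cap below 0.1 N); the robot touches nothing.
It fails at once if the cap is forced: more than 40 N between the cap and the unit with its neck (contact force between cap and filter_unit above 40 N).
It fails at once if the freed cap is not in the fingers (it pops off the thread unheld, drops, or is let go) before it is over the tray ((z of cap in the frame of neck above 0.0185 m or horizontal distance between cap and neck above 0.02 m) and contact force between the fingers and cap below 0.05 N and horizontal distance between cap and tray above 0.09 m).
It fails at once if one of the other things on the bench is pushed more than 30 mm away (distance of any of solder_spool, flux_jar, solvent_bottle, screwdriver, circuit_board, spare_filter, cup from where it was at the start of the episode above 0.03 m).
It also fails if it takes over 72 s, if anything falls off the work surface, if the arm or the gripper's body presses on something with over 40 N, if the wrist force passes 120 N, or if a joint passes its speed limit or range.

## Working session

There is one attempt and no reset: what is moved stays moved. The work goes in short steps, Python scripts to look and compute and a shell command to move; the robot and the scene stay as the last step left them, time stands still between calls to the robot, and variables do not carry over. Pictures are saved under pics/ and viewed, and the job is handed in when it is done.

```bash
ls; mkdir -p pics; python3 - <<'E'
from plant import env
import cv2,numpy as np
s=env.observe(); print(s)
for n in ["scene","top","wrist"]:
    c=env.read_camera(n); cv2.imwrite(f"pics/{n}0.png",c["color"][:,:,::-1]); print(n,c["fovy"],c["cx"],c["cy"],np.round(c["extrinsics"],4).tolist(), [k for k in c])
E
```

```text
pics
{'t': 0.0, 'joint_positions': array([ 6.41946582e+01,  2.75505852e+01,  9.14948025e+01, -3.23330509e-04,
        6.10260593e+01, -2.67046032e+00]), 'qd': array([ 0.04172353, -0.04764161,  0.0054    ,  0.00794206, -0.00602415,
       -0.07989881]), 'effort': array([ 2.55921441e-03, -9.50674152e+01, -4.30168033e+01,  1.24039316e-04,
        1.26085486e-02,  1.45175119e-05]), 'ee_pos': array([0.25519451, 0.59737036, 0.24765727]), 'tool_rot': array([[ 3.92894176e-01,  9.19583534e-01, -5.38387362e-04],
       [ 9.19582848e-01, -3.92894541e-01, -1.12478376e-03],
       [-1.24586208e-03, -5.31707960e-05, -9.99999222e-01]]), 'ft_force': array([-0.2074678 ,  0.17006036, -0.26440114]), 'wrist_torque': array([ 0.00973506,  0.02441922, -0.02068447]), 'gripper_width': 0.08503017858294111}
scene 56.59383765654207 307.89831393125377 241.36891817734707 [[-0.7844, -0.5087, 0.3548, 0.829], [0.6202, -0.6352, 0.4603, 0.3444], [-0.0088, 0.5811, 0.8138, 0.7306], [0.0, 0.0, 0.0, 1.0]] ['color', 'fovy', 'cx', 'cy', 'extrinsics']
top 50.71894978848182 326.8598097849627 242.41294962334425 [[-0.0081, 0.9914, -0.1307, 0.4146], [-0.9996, -0.0047, 0.0261, -0.0022], [0.0253, 0.1309, 0.9911, 1.038], [0.0, 0.0, 0.0, 1.0]] ['color', 'fovy', 'cx', 'cy', 'extrinsics']
wrist 65.70646984690485 317.16058991002114 234.88228210129859 [[0.3922, -0.8715, -0.2944, 0.1787], [0.9199, 0.3712, 0.1268, 0.6292], [-0.0012, -0.3205, 0.9472, 0.3735], [0.0, 0.0, 0.0, 1.0]] ['color', 'fovy', 'cx', 'cy', 'extrinsics']
```

View pics/scene0.png

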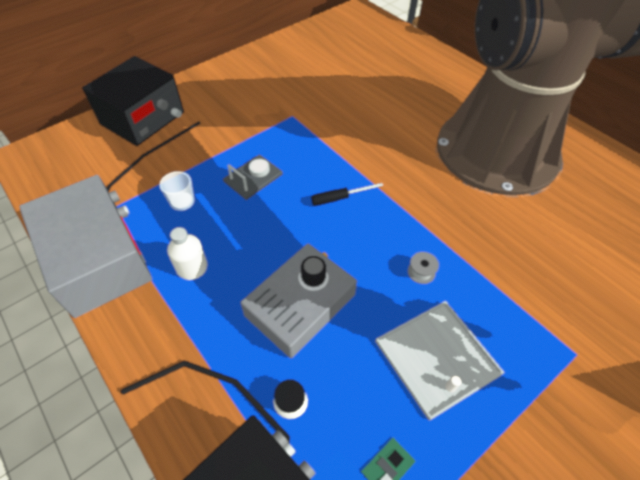

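View pics/top0.png

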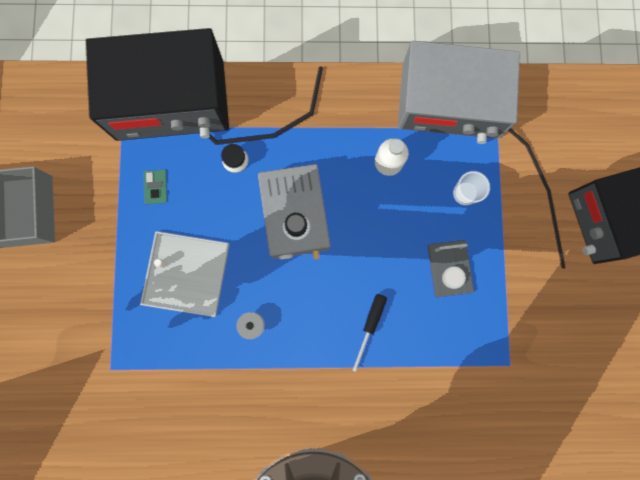

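View pics/wrist0.png

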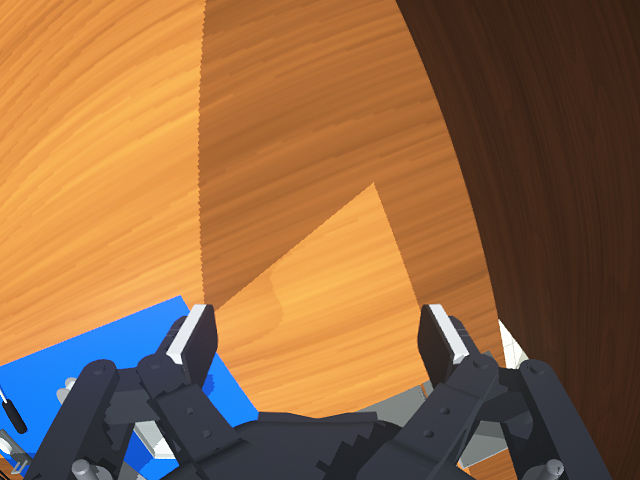

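Top: cap at (296,224) on the unit, tray around (186,273) with the spare filter at (157,263). The scene view agrees. I'll localise these precisely.

```bash
cat > h.py <<'E'
import numpy as np,cv2
def ray(c,u,v,fish=False):
    H=c["color"].shape[0]; f=H/2/np.tan(np.radians(c["fovy"])/2)
    x=(u-c["cx"])/f; y=-(v-c["cy"])/f
    if fish:
        r=np.hypot(x,y); k=np.sin(r)/max(r,1e-9); d=np.array([x*k,y*k,-np.cos(r)])
    else: d=np.array([x,y,-1.])
    E=c["extrinsics"]; return E[:3,3],E[:3,:3]@d
def at(c,u,v,z,fish=False):
    o,d=ray(c,u,v,fish); return o+d*(z-o[2])/d[2]
def proj(c,P,fish=False):
    E=c["extrinsics"];H=c["color"].shape[0]; f=H/2/np.tan(np.radians(c["fovy"])/2)
    p=(np.asarray(P)-E[:3,3])@E[:3,:3]; a,b,d=p.T[0],-p.T[1],-p.T[2]
    if fish:
        r=np.hypot(a,b); th=np.arctan2(r,d); k=th/np.maximum(r,1e-9)
        return np.array([c["cx"]+f*a*k,c["cy"]+f*b*k]).T
    return np.array([c["cx"]+f*a/d,c["cy"]+f*b/d]).T
E
python3 - <<'E'
from plant import env
import cv2,numpy as np
for n,(x,y,w,h),s in [("top",(250,155,90,110),5),("top",(135,225,100,100),5),("scene",(235,235,130,125),5),("scene",(370,295,140,130),5)]:
    c=env.read_camera(n)["color"][y:y+h,x:x+w,::-1]; im=cv2.resize(c,None,fx=s,fy=s,interpolation=cv2.INTER_CUBIC)
    cv2.imwrite(f"pics/z_{n}_{x}.png",im[:600,:800])
E
```

```text
(no output)
```

View pics/z_top_250.png

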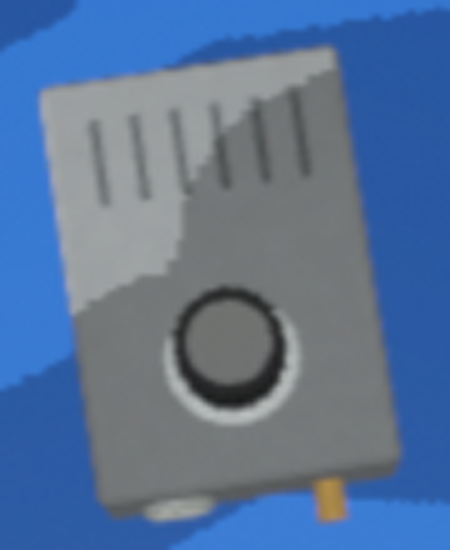

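View pics/z_top_135.png

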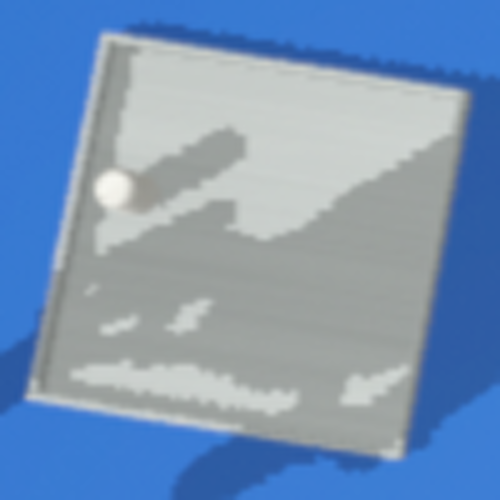

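View pics/z_scene_235.png

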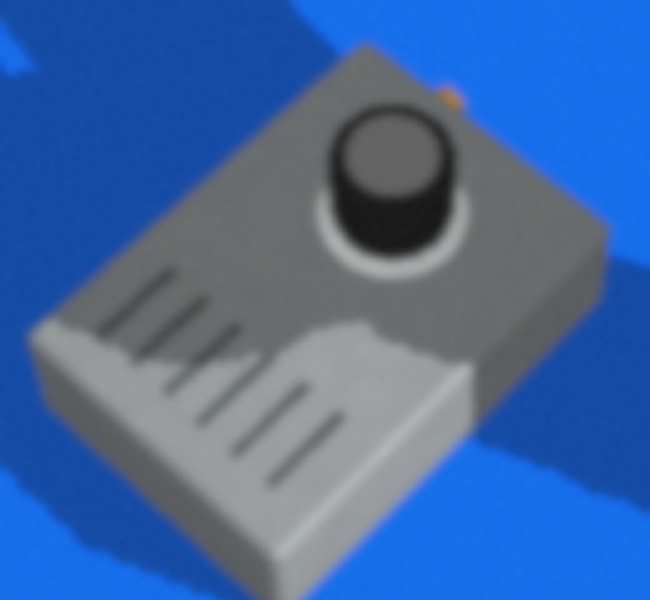

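```bash
python3 - <<'E'
from plant import env
from h import *
t=env.read_camera("top"); s=env.read_camera("scene")
def Z(u,v,x,y): return x+(u+.5)/5-.5,y+(v+.5)/5-.5
print("cap top",at(t,*Z(230,342,250,155),.097),"scene",at(s,*Z(393,153,235,235),.097))
# triangulate
o1,d1=ray(t,*Z(230,342,250,155));o2,d2=ray(s,*Z(393,153,235,235))
A=np.c_[d1,-d2];k=np.linalg.lstsq(A,o2-o1,rcond=None)[0];print("tri",o1+k[0]*d1,o2+k[1]*d2)
q=[at(t,*Z(u,v,250,155),.06) for u,v in[(42,92),(333,48),(400,465),(103,505)]];q=np.array(q);m=q.mean(0);ax=(q[0]+q[1]-q[2]-q[3])/2;ax/=np.linalg.norm(ax);print("unit",m,ax,"neck",m-.035*ax,np.linalg.norm(q-np.roll(q,1,0),axis=1))
q=np.array([at(t,*Z(u,v,135,225),.012) for u,v in[(105,33),(470,90),(403,458),(28,398)]]);print("tray",q,q.mean(0),np.linalg.norm(q-np.roll(q,1,0),axis=1))
print("spare",at(t,*Z(113,190,135,225),.036))
st=env.observe();print(st["t"])
E
```

```text
cap top [0.57586908 0.03149915 0.097     ] scene [0.57631163 0.03019734 0.097     ]
tri [0.57576067 0.03147647 0.0976328 ] [0.57660893 0.03056706 0.09774553]
unit [0.60878143 0.03692305 0.06      ] [ 9.88676082e-01  1.50065334e-01 -3.31091881e-16] neck [0.57417777 0.03167076 0.06      ] [0.16626748 0.11655291 0.16905446 0.11620257]
tray [[0.57460397 0.31879234 0.012     ]
 [0.55052188 0.17067456 0.012     ]
 [0.4025452  0.19473825 0.012     ]
 [0.42748154 0.34396885 0.012     ]] [0.48878815 0.2570435  0.012     ] [0.14926106 0.15006273 0.1499205  0.15129968]
spare [0.50827902 0.30591825 0.036     ]
0.45
```

```bash
cat > d.py <<'E'
import sys
from plant import env
import numpy as np
x,y,z,yaw=map(float,sys.argv[1:5])
s=env.observe();R=s["tool_rot"];d=R.T@(np.array([x,y,z])-s["ee_pos"])
cy=np.degrees(np.arctan2(R[1,0],R[0,0]))
print("t",round(s["t"],2),"pos",np.round(s["ee_pos"],4),"yaw",round(cy,2),"q1,q6",s["joint_positions"][[0,5]].round(1),"d",np.round(d,4),"turn",round(-np.radians(yaw-cy),4),"F",s["ft_force"].round(2),"w",round(s["gripper_width"],4))
E
python3 -m pendant '[[[0,-0.024,0.032,0,0.125],[0,-0.048,0.064,0,0.25],[0,-0.072,0.096,0,0.375],[0,-0.097,0.127,0,0.5],[0,-0.121,0.159,0,0.625]]]' 20; python3 d.py .5758 .031 .2 -160
```

```text
t: 0.87
ee_pos: [0.3543, 0.4223, 0.2484]
tool_rot: [[0.86, 0.511, 0.0], [0.511, -0.86, 0.0], [0.0, -0.0, -1.0]]
ft_force: [0.2, 0.7, 0.0]
gripper_width: 0.0855
t 0.87 pos [0.3543 0.4223 0.2484] yaw 30.73 q1,q6 [46.9 16.1] d [-0.0096  0.4495  0.0484] turn 3.3289 F [0.15 0.72 0.  ] w 0.0855
```

```bash
python3 -m pendant '[[[0,-0.001,0.04,0.004,0.125],[0,-0.002,0.08,0.008,0.25],[0,-0.003,0.12,0.012,0.375],[0,-0.004,0.16,0.016,0.5],[0,-0.005,0.2,0.02,0.625]]]' >/dev/null; python3 d.py .5758 .031 .2 -160
```

```text
t 1.28 pos [0.4536 0.2483 0.2284] yaw -5.1 q1,q6 [25.3 30.4] d [0.1411 0.2056 0.0284] turn 2.7034 F [ 0.86  0.58 -0.19] w 0.0856
```

```bash
python3 -m pendant '[[[0,0.02,0.03,0.004,0.125],[0,0.04,0.06,0.008,0.25],[0,0.06,0.09,0.012,0.375],[0,0.08,0.12,0.016,0.5],[0,0.10,0.145,0.02,0.625]]]' >/dev/null; python3 d.py .5758 .031 .2 -160
```

```text
t 1.7 pos [0.5411 0.0951 0.2083] yaw -40.95 q1,q6 [ 6.8 47.8] d [0.0682 0.0257 0.0083] turn 2.0779 F [0.02 0.73 0.22] w 0.0854
```

```bash
python3 -m pendant '[[[0,0.014,0.005,0.002,0.125],[0,0.028,0.01,0.004,0.25],[0,0.042,0.015,0.006,0.375],[0,0.056,0.02,0.008,0.5],[0,0.068,0.0255,0.008,0.625]]]' >/dev/null
python3 -m pendant '[[[0,0,0,0,0.125],[0,0,0,0,0.25],[0,0,0,0,0.375],[0,0,0,0,0.5],[0,0,0,0,0.625]]]' >/dev/null
python3 -m pendant '[[[0,0,0,0,0.125],[0,0,0,0,0.25],[0,0,0,0,0.375],[0,0,0,0,0.5],[0,0,0,0,0.625]]]' >/dev/null
python3 d.py .5758 .031 .2 -160; python3 - <<'E'
from plant import env
from h import *
c=env.read_camera("wrist");im=c["color"][:,:,::-1].copy()
print(proj(c,np.array([[.5758,.031,.097],[.5758,.031,.063],[.597,.031,.097],[.5758,.052,.097]]),True))
cv2.imwrite("pics/w1.png",im)
E
```

```text
t 2.95 pos [0.5757 0.0337 0.2004] yaw -148.35 q1,q6 [  0.3 148.7] d [ 0.0013 -0.0024  0.0004] turn 0.2034 F [-0.1   0.49 -0.18] w 0.0857
[[317.4746618  239.26626695]
 [317.41990716 223.98560962]
 [289.53080167 222.98630892]
 [301.0232411  264.3715868 ]]
```

View pics/w1.png

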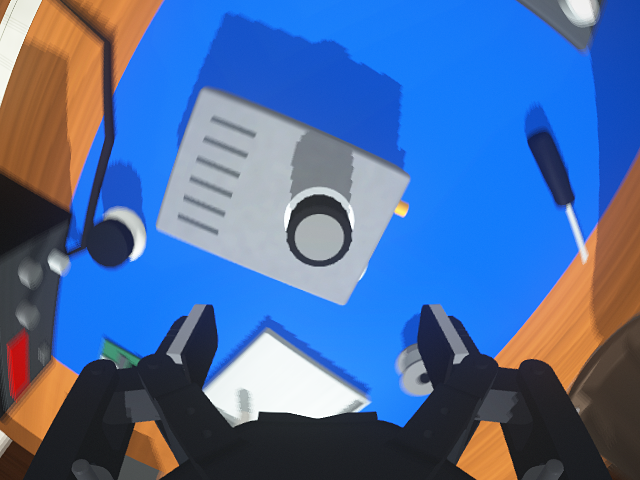

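```bash
python3 -m pendant '[[[0,0.0005,-0.001,0.025,0.1],[0,0.0012,-0.0028,0.05,0.2],[0,0.0012,-0.0028,0.075,0.2],[0,0.0012,-0.0028,0.09,0.2],[0,0.0012,-0.0028,0.1,0.2]]]' >/dev/null; python3 d.py .5757 .0305 .083 -160; python3 -c "
from plant import env;print(env.tip_reach)"
```

```text
t 3.42 pos [0.5753 0.0306 0.0985] yaw -159.29 q1,q6 [  0.  159.3] d [-0.0004 -0.0003  0.0155] turn 0.0125 F [-0.82  0.06 -0.17] w 0.0853
0.017
```

```bash
python3 -m pendant '[[[0.2,0,0,0.009,0.0],[0.4,0,0,0.0165,0],[0.7,0,0,0.0165,0],[1,0,0,0.0165,0],[1,0,0,0.0165,0]]]' 30; python3 -m pendant '[[[1,0,0,0,0],[1,0,0,0,0],[1,0,0,0,0],[1,0,0,0,0],[1,0,0,0,0]]]' 30; python3 d.py .5757 .0305 .083 -160
```

```text
t: 3.83
ee_pos: [0.5764, 0.0307, 0.0843]
tool_rot: [[-0.936, -0.351, 0.001], [-0.351, 0.936, 0.0], [-0.001, -0.0, -1.0]]
ft_force: [0.9, -0.1, -6.5]
gripper_width: 0.0415
t: 4.25
ee_pos: [0.5764, 0.0307, 0.0841]
tool_rot: [[-0.936, -0.351, 0.001], [-0.351, 0.936, 0.0], [-0.001, -0.0, -1.0]]
ft_force: [1.4, -0.2, -1.3]
gripper_width: 0.0413
t 4.25 pos [0.5764 0.0307 0.0841] yaw -159.45 q1,q6 [  0.  159.5] d [0.0007 0.0001 0.0011] turn 0.0095 F [ 1.35 -0.24 -1.28] w 0.0413
```

```bash
python3 -m pendant '[[[1,0,0,-0.00015,-0.08],[1,0,0,-0.0003,-0.16],[1,0,0,-0.00046,-0.24],[1,0,0,-0.0007,-0.36],[1,0,0,-0.0009,-0.48]]]' ; python3 d.py .5757 .0305 .083 165
```

```text
t: 4.67
ee_pos: [0.576, 0.0307, 0.0848]
tool_rot: [[-0.664, -0.747, -0.0], [-0.747, 0.664, 0.0], [0.0, 0.0, -1.0]]
ft_force: [-0.5, -0.7, -0.2]
gripper_width: 0.0414
t 4.67 pos [0.576  0.0307 0.0848] yaw -131.63 q1,q6 [  0.  131.7] d [0.0003 0.0001 0.0018] turn -5.1772 F [-0.51 -0.72 -0.15] w 0.0414
```

```bash
python3 -m pendant '[[[1,0,0,-0.00024,-0.12],[1,0,0,-0.00048,-0.24],[1,0,0,-0.0007,-0.36],[1,0,0,-0.0009,-0.48],[1,0,0,-0.0012,-0.6]]]' ; python3 d.py .5757 .0305 .083 165
```

```text
t: 5.08
ee_pos: [0.5759, 0.0307, 0.086]
tool_rot: [[-0.126, -0.992, -0.0], [-0.992, 0.126, -0.0], [0.0, 0.0, -1.0]]
ft_force: [-1.7, -0.1, -1.6]
gripper_width: 0.0416
t 5.08 pos [0.5759 0.0307 0.086 ] yaw -97.24 q1,q6 [ 0.  97.3] d [0.0002 0.0002 0.003 ] turn -4.5769 F [-1.67 -0.08 -1.57] w 0.0416
```

```bash
python3 -m pendant '[[[1,0,0,-0.00024,-0.12],[1,0,0,-0.00048,-0.24],[1,0,0,-0.0007,-0.36],[1,0,0,-0.0009,-0.48],[1,0,0,-0.0012,-0.6]]]' ; python3 d.py .5757 .0305 .083 165; python3 -c "
from plant import env;print(env.observe()['wrist_torque'])"
```

```text
t: 5.5
ee_pos: [0.5758, 0.0306, 0.0872]
tool_rot: [[0.456, -0.89, -0.0], [-0.89, -0.456, -0.0], [-0.0, 0.0, -1.0]]
ft_force: [-0.6, -0.3, 0.1]
gripper_width: 0.0414
t 5.5 pos [0.5758 0.0306 0.0872] yaw -62.86 q1,q6 [ 0.  62.9] d [0.0001 0.0002 0.0042] turn -3.9769 F [-0.64 -0.28  0.06] w 0.0414
[-0.02724116  0.21155228 -0.05954403]
```

```bash
python3 -m pendant '[[[1,0,0,-0.00024,-0.12],[1,0,0,-0.00048,-0.24],[1,0,0,-0.0007,-0.36],[1,0,0,-0.0009,-0.48],[1,0,0,-0.0012,-0.6]]]' ; python3 d.py .5757 .0305 .083 165; python3 -c "
from plant import env;print(env.observe()['wrist_torque'])"
```

```text
t: 5.92
ee_pos: [0.5759, 0.0306, 0.0884]
tool_rot: [[0.879, -0.477, -0.0], [-0.477, -0.879, -0.0], [-0.0, 0.0, -1.0]]
ft_force: [-0.2, -1.5, 0.3]
gripper_width: 0.0418
t 5.92 pos [0.5759 0.0306 0.0884] yaw -28.48 q1,q6 [ 0.  28.5] d [-0.0001  0.0002  0.0054] turn -3.3768 F [-0.2  -1.49  0.29] w 0.0418
[-0.16434835  0.12185845 -0.05292712]
```

```bash
python3 -m pendant '[[[1,0,0,-0.00024,-0.12],[1,0,0,-0.00048,-0.24],[1,0,0,-0.0007,-0.36],[1,0,0,-0.0009,-0.48],[1,0,0,-0.0012,-0.6]]]' ; python3 d.py .5757 .0305 .083 165
```

```text
t: 6.33
ee_pos: [0.576, 0.0303, 0.0896]
tool_rot: [[0.995, 0.103, -0.0], [0.103, -0.995, -0.0], [-0.0, 0.0, -1.0]]
ft_force: [0.0, -3.0, -1.4]
gripper_width: 0.0415
t 6.33 pos [0.576  0.0303 0.0896] yaw 5.9 q1,q6 [ 0.  -5.9] d [-0.0003 -0.0002  0.0066] turn -2.7768 F [ 0.01 -3.   -1.41] w 0.0415
```

```bash
python3 -m pendant '[[[1,0,0,-0.00024,-0.12],[1,0,0,-0.00048,-0.24],[1,0,0,-0.0007,-0.36],[1,0,0,-0.0009,-0.48],[1,0,0,-0.0012,-0.6]]]' ; python3 d.py .5757 .0305 .083 165;python3 - <<'E'
from plant import env
from h import *
c=env.read_camera("wrist");im=c["color"][:,:,::-1].copy()
cv2.imwrite("pics/w2.png",im)
E
```

```text
t: 6.75
ee_pos: [0.5761, 0.0302, 0.0908]
tool_rot: [[0.763, 0.647, 0.0], [0.647, -0.763, -0.0], [-0.0, 0.0, -1.0]]
ft_force: [0.4, -5.6, -3.6]
gripper_width: 0.0412
t 6.75 pos [0.5761 0.0302 0.0908] yaw 40.28 q1,q6 [  0.  -40.2] d [-0.0002 -0.0005  0.0078] turn -2.1768 F [ 0.45 -5.61 -3.57] w 0.0412
```

View pics/w2.png

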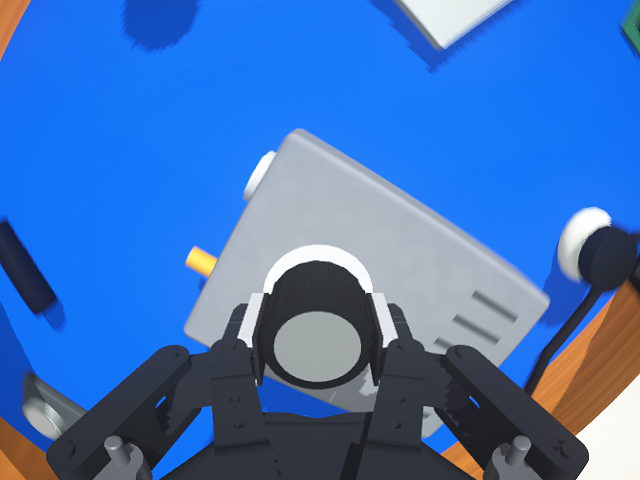

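The wrist view shows the cap gripped centrally between the pads at (317,345), with clear space under its rim. There's a mild sideways load of 5.6 N, so I'll ease it by 0.5 mm.

```bash
python3 -m pendant '[[[1,-0.0002,0.0002,-0.00022,-0.12],[1,-0.0003,0.0004,-0.00044,-0.24],[1,-0.0003,0.0004,-0.0007,-0.36],[1,-0.0003,0.0004,-0.0009,-0.48],[1,-0.0003,0.0004,-0.0011,-0.6]]]' ; python3 d.py .5757 .0305 .083 165
```

```text
t: 7.22
ee_pos: [0.5761, 0.03, 0.0919]
tool_rot: [[0.266, 0.964, -0.0], [0.964, -0.266, -0.0], [-0.0, 0.0, -1.0]]
ft_force: [0.5, -3.2, -2.3]
gripper_width: 0.0412
t 7.22 pos [0.5761 0.03   0.0919] yaw 74.58 q1,q6 [ -0.  -74.6] d [ 0.0004 -0.0006  0.0089] turn -1.5782 F [ 0.54 -3.2  -2.33] w 0.0412
```

```bash
python3 -m pendant '[[[1,0,0,-0.00022,-0.12],[1,0,0,-0.00044,-0.24],[1,0,0,-0.0007,-0.36],[1,0,0,-0.0009,-0.48],[1,0,0,-0.0011,-0.6]]]' ; python3 d.py .5757 .0305 .083 165
```

```text
t: 7.63
ee_pos: [0.5761, 0.03, 0.093]
tool_rot: [[-0.325, 0.946, -0.0], [0.946, 0.325, -0.0], [-0.0, -0.0, -1.0]]
ft_force: [-0.1, -1.9, -1.4]
gripper_width: 0.0416
t 7.63 pos [0.5761 0.03   0.093 ] yaw 108.95 q1,q6 [  -0. -109.] d [ 0.0006 -0.0002  0.01  ] turn -0.9782 F [-0.1  -1.85 -1.38] w 0.0416
```

```bash
python3 -m pendant '[[[1,0,0,-0.00022,-0.12],[1,0,0,-0.00044,-0.24],[1,0,0,-0.0007,-0.36],[1,0,0,-0.0009,-0.48],[1,0,0,-0.0011,-0.6]]]' ; python3 d.py .5757 .0305 .083 165
```

```text
t: 8.05
ee_pos: [0.576, 0.03, 0.094]
tool_rot: [[-0.802, 0.597, -0.0], [0.597, 0.802, -0.0], [0.0, -0.0, -1.0]]
ft_force: [-0.8, -0.4, -1.7]
gripper_width: 0.0415
t 8.05 pos [0.576 0.03  0.094] yaw 143.33 q1,q6 [  -0.  -143.3] d [0.0005 0.0002 0.011 ] turn -0.3782 F [-0.84 -0.4  -1.73] w 0.0415
```

```bash
python3 -m pendant '[[[1,0,0,-0.00022,-0.12],[1,0,0,-0.00044,-0.24],[1,0,0,-0.0006,-0.3],[1,0,0,-0.0006,-0.3],[1,0,0,-0.0006,-0.3]]]' ; python3 d.py .5757 .0305 .083 165; python3 - <<'E'
from plant import env
from h import *
c=env.read_camera("wrist");im=c["color"][:,:,::-1].copy()
cv2.imwrite("pics/w3.png",im)
c=env.read_camera("scene");im=c["color"][200:320,250:390,::-1].copy()
cv2.imwrite("pics/s3.png",cv2.resize(im,None,fx=5,fy=5))
E
```

```text
t: 8.47
ee_pos: [0.5761, 0.0303, 0.0947]
tool_rot: [[-0.94, 0.341, -0.0], [0.341, 0.94, 0.0], [0.0, 0.0, -1.0]]
ft_force: [-1.1, 0.9, -0.9]
gripper_width: 0.0412
t 8.47 pos [0.5761 0.0303 0.0947] yaw 160.08 q1,q6 [  -0.  -160.1] d [0.0004 0.0001 0.0117] turn -0.086 F [-1.14  0.95 -0.94] w 0.0412
```

View pics/w3.png

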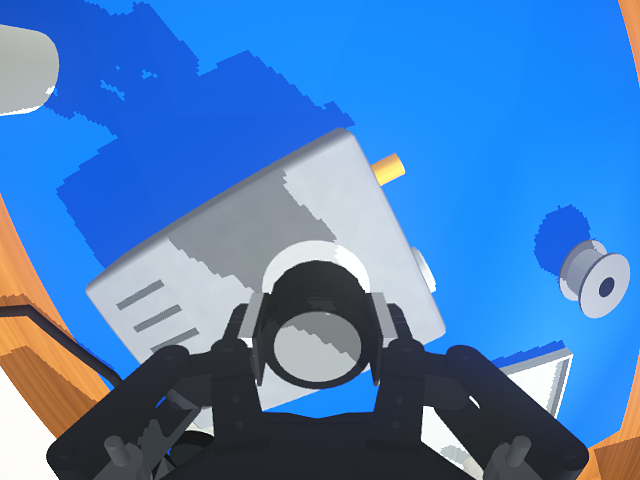

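View pics/s3.png

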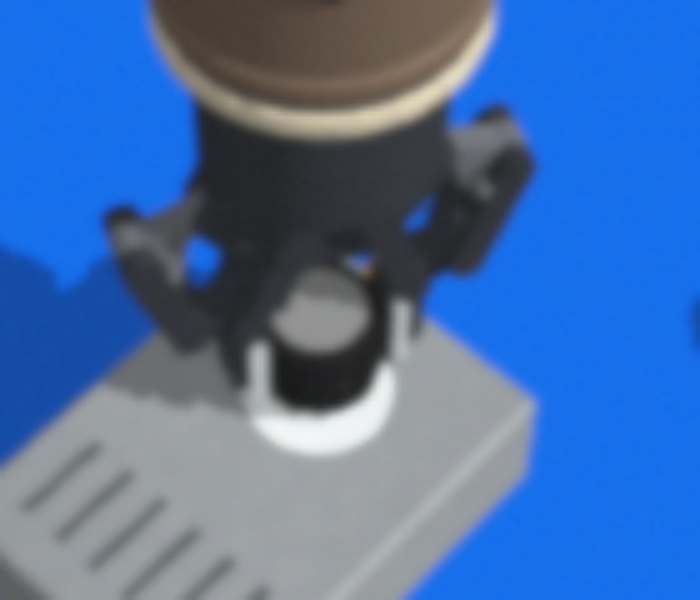

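```bash
python3 -m pendant '[[[0.35,0,0,0,0],[0.3,0,0,0,0],[0.3,0,0,0,0],[0.3,0,0,0,0.1],[0.3,0,0,0,0.22]]]' ; python3 d.py .576 .0302 .0947 -46; python3 - <<'E'
from plant import env
from h import *
c=env.read_camera("wrist");im=c["color"][:,:,::-1].copy()
cv2.imwrite("pics/w4.png",im)
E
```

```text
t: 8.98
ee_pos: [0.5762, 0.0301, 0.0946]
tool_rot: [[-0.843, 0.539, 0.0], [0.539, 0.843, -0.0], [-0.0, 0.0, -1.0]]
ft_force: [-0.4, 0.9, -0.1]
gripper_width: 0.0596
t 8.98 pos [0.5762 0.0301 0.0946] yaw 147.41 q1,q6 [  -0.  -147.4] d [ 0.0002 -0.0001 -0.0001] turn 3.3756 F [-0.4   0.91 -0.14] w 0.0596
```

View pics/w4.png

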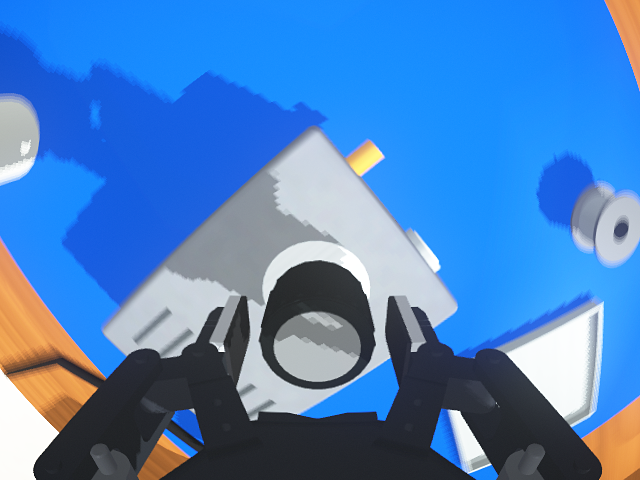

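The fingers are open and the cap is still sitting on its thread, centred at (317,345). I'll rewind now.

```bash
python3 -m pendant '[[[0.3,0,0,0,0.125],[0.3,0,0,0,0.25],[0.3,0,0,0,0.375],[0.3,0,0,0,0.5],[0.3,0,0,0,0.62]]]' >/dev/null
python3 -m pendant '[[[0.3,0,0,0,0.125],[0.3,0,0,0,0.25],[0.3,0,0,0,0.375],[0.3,0,0,0,0.5],[0.3,0,0,0,0.62]]]' >/dev/null
python3 -m pendant '[[[0.3,0,0,0,0.125],[0.3,0,0,0,0.25],[0.3,0,0,0,0.375],[0.3,0,0,0,0.5],[0.3,0,0,0,0.62]]]' >/dev/null
python3 -m pendant '[[[0.3,0,0,0,0.125],[0.3,0,0,0,0.25],[0.3,0,0,0,0.375],[0.3,0,0,0,0.5],[0.3,0,0,0,0.62]]]' >/dev/null
python3 -m pendant '[[[0.3,0,0,0,0.125],[0.3,0,0,0,0.25],[0.3,0,0,0,0.375],[0.3,0,0,0,0.5],[0.3,0,0,0,0.62]]]' >/dev/null
python3 -m pendant '[[[0.3,0,0,0,0.12],[0.3,0,0,0,0.24],[0.3,0,0,0,0.275],[0.3,0,0,0,0.275],[0.3,0,0,0,0.275]]]' >/dev/null
python3 d.py .576 .0302 .0947 -46; python3 - <<'E'
from plant import env
from h import *
c=env.read_camera("wrist");im=c["color"][:,:,::-1].copy()
cv2.imwrite("pics/w5.png",im)
E
```

```text
t 11.53 pos [0.5762 0.0302 0.0946] yaw -45.53 q1,q6 [-0.  45.5] d [-0.0002  0.0001 -0.0001] turn 0.0083 F [0.41 0.06 0.21] w 0.0598
```

View pics/w5.png

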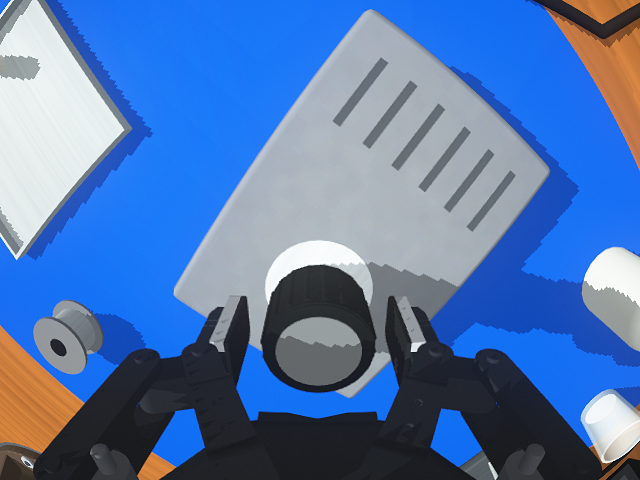

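```bash
python3 -m pendant '[[[0.3,0,0.0008,0,0],[0.5,0,0.0008,0,0],[0.7,0,0.0008,0,0],[1,0,0.0008,0,0],[1,0,0.0008,0,0]]]' 30 >/dev/null;  python3 -m pendant '[[[1,0,0,0,0],[1,0,0,0,0],[1,0,0,0,0],[1,0,0,0,0],[1,0,0,0,0]]]' 40; python3 -c "
from plant import env;s=env.observe();print(s['ft_force'].round(2),s['wrist_torque'].round(3))"
```

```text
t: 12.42
ee_pos: [0.5755, 0.0296, 0.0946]
tool_rot: [[0.698, -0.716, -0.0], [-0.716, -0.698, -0.0], [-0.0, 0.0, -1.0]]
ft_force: [-1.7, -0.1, 2.3]
gripper_width: 0.0412
[-1.7  -0.05  2.29] [-0.008  0.161 -0.031]
```

```bash
python3 -m pendant '[[[1,0,0,-0.0002,-0.1],[1,0,0,-0.0004,-0.2],[1,0,0,-0.0006,-0.3],[1,0,0,-0.0008,-0.4],[1,0,0,-0.001,-0.5]]]' ; python3 -c "
from plant import env;s=env.observe();print(s['ft_force'].round(2),s['wrist_torque'].round(3))"
```

```text
t: 12.83
ee_pos: [0.5757, 0.0296, 0.0957]
tool_rot: [[0.957, -0.289, 0.0], [-0.289, -0.957, -0.0], [0.0, -0.0, -1.0]]
ft_force: [-0.1, -1.3, 2.5]
gripper_width: 0.0411
[-0.12 -1.29  2.5 ] [-0.109  0.02  -0.043]
```

```bash
python3 -m pendant '[[[1,0,0,-0.0003,-0.1],[1,0,0,-0.0006,-0.2],[1,0,0,-0.0009,-0.3],[1,0,0,-0.0012,-0.4],[1,0,0,-0.0014,-0.5]]]' ; python3 -c "
from plant import env;s=env.observe();print(s['ft_force'].round(2),s['wrist_torque'].round(3))"
```

```text
t: 13.25
ee_pos: [0.5756, 0.0295, 0.0969]
tool_rot: [[0.979, 0.205, 0.0], [0.205, -0.979, -0.0], [-0.0, 0.0, -1.0]]
ft_force: [2.2, -3.5, -2.8]
gripper_width: 0.0409
[ 2.2  -3.49 -2.83] [-0.611 -0.132 -0.052]
```

```bash
python3 -m pendant '[[[1,0,0,-0.0001,-0.06],[1,0,0,-0.0001,-0.12],[1,0,0,-0.0001,-0.18],[1,0,0,-0.0001,-0.24],[1,0,0,-0.0001,-0.3]]]' ; python3 -c "
from plant import env;s=env.observe();print(s['ft_force'].round(2),s['wrist_torque'].round(3))"
```

```text
t: 13.67
ee_pos: [0.5756, 0.0294, 0.0969]
tool_rot: [[0.875, 0.484, 0.0], [0.484, -0.875, -0.0], [-0.0, 0.0, -1.0]]
ft_force: [0.8, -1.8, -3.2]
gripper_width: 0.0412
[ 0.77 -1.78 -3.2 ] [-0.329 -0.028 -0.041]
```

```bash
python3 -m pendant '[[[1,0,0,-0.0001,-0.06],[1,0,0,-0.0001,-0.12],[1,0,0,-0.0001,-0.18],[1,0,0,-0.0001,-0.24],[1,0,0,-0.0001,-0.3]]]' ; python3 -c "
from plant import env;s=env.observe();print(s['ft_force'].round(2),s['wrist_torque'].round(3))"
```

```text
t: 14.08
ee_pos: [0.5755, 0.0294, 0.0969]
tool_rot: [[0.693, 0.721, -0.0], [0.721, -0.693, -0.0], [-0.0, -0.0, -1.0]]
ft_force: [-0.1, -1.5, -2.7]
gripper_width: 0.0412
[-0.08 -1.49 -2.68] [-0.261  0.035 -0.11 ]
```

```bash
python3 -m pendant '[[[1,0,0,0,-0.06],[1,0,0,0,-0.12],[1,0,0,0,-0.18],[1,0,0,0,-0.24],[1,0,0,0,-0.24]]]' ; python3 -c "
from plant import env;s=env.observe();print(s['ft_force'].round(2),s['wrist_torque'].round(3))"
```

```text
t: 14.5
ee_pos: [0.5755, 0.0295, 0.097]
tool_rot: [[0.502, 0.865, -0.0], [0.865, -0.502, -0.0], [-0.0, -0.0, -1.0]]
ft_force: [0.1, -2.0, -1.1]
gripper_width: 0.0413
[ 0.09 -1.99 -1.08] [-0.315 -0.015 -0.001]
```

```bash
python3 -m pendant '[[[1,0,0,-0.0002,0],[1,0,0,-0.0004,0],[1,0,0,-0.0004,0],[1,0,0,-0.0004,0],[1,0,0,-0.0004,0]]]' ; python3 -c "
from plant import env;s=env.observe();print(s['ft_force'].round(2),s['wrist_torque'].round(3))"
```

```text
t: 14.92
ee_pos: [0.5755, 0.0295, 0.0975]
tool_rot: [[0.505, 0.863, -0.0], [0.863, -0.505, -0.0], [-0.0, -0.0, -1.0]]
ft_force: [-0.3, -3.5, -5.3]
gripper_width: 0.0412
[-0.31 -3.5  -5.34] [-0.518 -0.133  0.05 ]
```

```bash
python3 -m pendant '[[[1,0,0,0,-0.06],[1,0,0,0,-0.12],[1,0,0,0,-0.18],[1,0,0,0,-0.24],[1,0,0,0,-0.24]]]' ; python3 -c "
from plant import env;s=env.observe();print(s['ft_force'].round(2),s['wrist_torque'].round(3))"
```

```text
t: 15.33
ee_pos: [0.5758, 0.0298, 0.098]
tool_rot: [[0.282, 0.959, 0.001], [0.959, -0.282, 0.0], [0.0, 0.001, -1.0]]
ft_force: [0.1, 0.7, 2.0]
gripper_width: 0.0408
[0.1  0.72 2.  ] [ 0.003  0.073 -0.019]
```

The sign of Fz flipped to +2 N, so the fingers are now carrying the spring and the cap is free. I'll lift straight up.

```bash
python3 -m pendant '[[[1,0,0,-0.0007,0],[1,0,0,-0.0015,0],[1,0,0,-0.0025,0],[1,0,0,-0.0035,0],[1,0,0,-0.0045,0]]]'; python3 -m pendant '[[[1,0,0,-0.002,0],[1,0,0,-0.004,0],[1,0,0,-0.006,0],[1,0,0,-0.007,0],[1,0,0,-0.008,0]]]';python3 - <<'E'
from plant import env
from h import *
c=env.read_camera("wrist");im=c["color"][:,:,::-1].copy()
cv2.imwrite("pics/w6.png",im)
E
```

```text
t: 15.75
ee_pos: [0.5755, 0.0296, 0.1022]
tool_rot: [[0.285, 0.958, -0.0], [0.958, -0.285, -0.0], [-0.0, -0.0, -1.0]]
ft_force: [0.6, -0.4, -1.5]
gripper_width: 0.0411
t: 16.17
ee_pos: [0.5756, 0.0296, 0.1103]
tool_rot: [[0.285, 0.959, 0.0], [0.959, -0.285, -0.0], [0.0, 0.0, -1.0]]
ft_force: [-0.5, 0.4, -0.4]
gripper_width: 0.0409
```

View pics/w6.png

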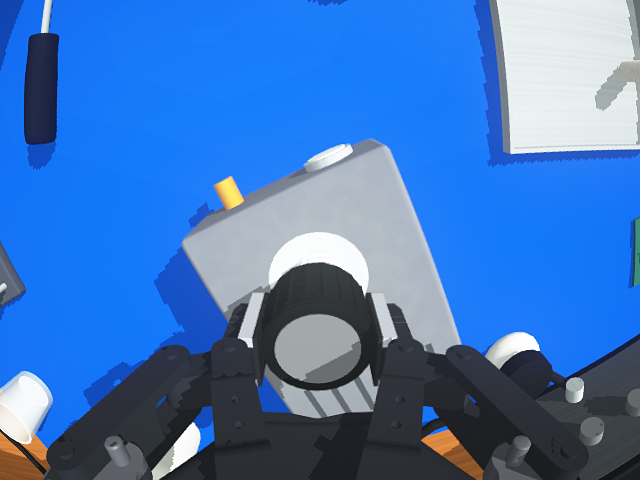

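```bash
python3 -m pendant '[[[1,0,0,-0.01,0],[1,0,0,-0.022,0],[1,0,0,-0.036,0],[1,0,0,-0.052,0],[1,0,0,-0.065,0]]]' >/dev/null; python3 d.py .4856 .2373 .10 -9
```

```text
t 16.63 pos [0.5759 0.0296 0.1773] yaw 73.45 q1,q6 [ -0.1 -73.5] d [ 0.1733 -0.1458  0.0772] turn 1.4391 F [ 1.57 -0.71 -0.38] w 0.0412
```

```bash
python3 -m pendant '[[[1,0.012,-0.010,0,0.06],[1,0.03,-0.025,0,0.16],[1,0.05,-0.042,0,0.26],[1,0.07,-0.059,0,0.36],[1,0.09,-0.076,0,0.46]]]' >/dev/null; python3 d.py .4856 .2373 .10 -9
```

```text
t 17.05 pos [0.5281 0.1385 0.1764] yaw 46.78 q1,q6 [ 11.5 -35.3] d [ 0.0429 -0.0987  0.0764] turn 0.9736 F [-0.15  0.39 -0.48] w 0.0412
```

```bash
python3 -m pendant '[[[1,0.01,-0.023,0,0.1],[1,0.02,-0.046,0,0.2],[1,0.03,-0.067,0.01,0.3],[1,0.037,-0.085,0.02,0.4],[1,0.0425,-0.098,0.03,0.5]]]' >/dev/null; python3 d.py .4856 .2373 .10 -9
```

```text
t 17.47 pos [0.4851 0.237  0.1462] yaw 18.21 q1,q6 [22.8  4.6] d [ 0.0005 -0.0001  0.0462] turn 0.4749 F [ 0.97  0.02 -0.15] w 0.041
```

```bash
python3 -m pendant '[[[1,0,0,0.01,0.1],[1,0,0,0.02,0.2],[1,0,0,0.03,0.3],[1,0,0,0.04,0.4],[1,0,0,0.045,0.47]]]' >/dev/null; python3 d.py .4856 .2373 .10 -9; python3 - <<'E'
from plant import env
from h import *
c=env.read_camera("wrist");im=c["color"][:,:,::-1].copy()
cv2.imwrite("pics/w7.png",im)
c=env.read_camera("scene");im=c["color"][200:440,300:560,::-1].copy()
cv2.imwrite("pics/s7.png",cv2.resize(im,None,fx=2.5,fy=2.5))
E
```

```text
t 17.88 pos [0.4855 0.2355 0.1003] yaw -8.79 q1,q6 [22.7 31.4] d [-0.0001 -0.0018  0.0003] turn 0.0037 F [-0.72 -0.75 -0.69] w 0.0411
```

View pics/w7.png

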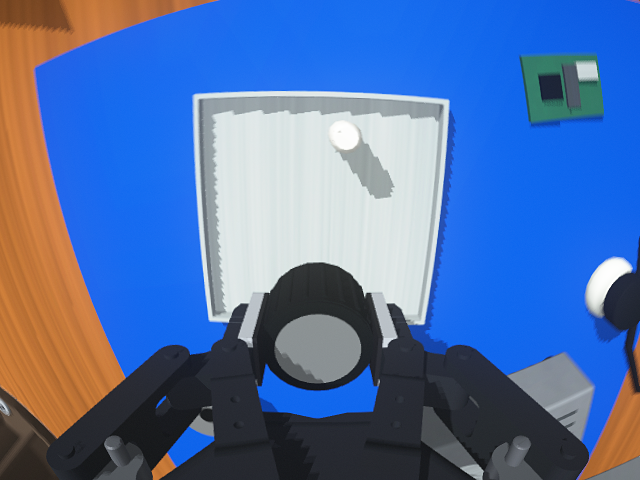

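View pics/s7.png

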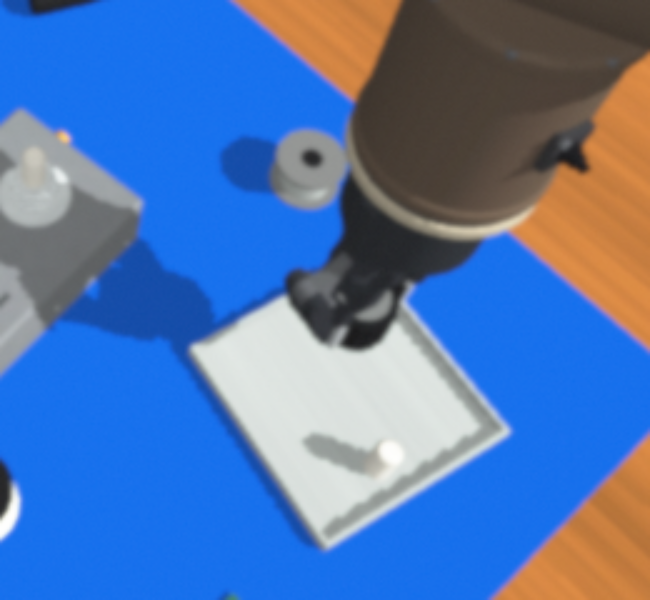

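```bash
python3 -m pendant '[[[1,0,-0.002,0.015,0],[1,0,-0.004,0.03,0],[1,0,-0.005,0.045,0],[1,0,-0.005,0.06,0],[1,0,-0.005,0.07,0]]]'; python3 -m pendant '[[[1,0,0,0.0008,0],[1,0,0,0.0016,0],[1,0,0,0.0022,0],[1,0,0,0.0028,0],[1,0,0,0.003,0]]]'
```

```text
t: 18.4
ee_pos: [0.4865, 0.2405, 0.03]
tool_rot: [[0.989, -0.145, 0.0], [-0.145, -0.989, 0.0], [0.0, -0.0, -1.0]]
ft_force: [-1.0, 0.0, -0.3]
gripper_width: 0.0413
t: 18.82
ee_pos: [0.4866, 0.2405, 0.0278]
tool_rot: [[0.989, -0.147, 0.001], [-0.147, -0.989, 0.0], [0.001, -0.001, -1.0]]
ft_force: [0.0, -0.5, -0.7]
gripper_width: 0.0413
```

```bash
python3 -m pendant '[[[1,0,0,0.0005,0],[1,0,0,0.001,0],[1,0,0,0.0015,0],[1,0,0,0.0015,0],[1,0,0,0.0015,0]]]'; python3 -m pendant '[[[1,0,0,0.0004,0],[1,0,0,0.0008,0],[1,0,0,0.0012,0],[1,0,0,0.0012,0],[1,0,0,0.0012,0]]]'
```

```text
t: 19.23
ee_pos: [0.4862, 0.2403, 0.0256]
tool_rot: [[0.989, -0.147, 0.0], [-0.147, -0.989, -0.0], [0.0, 0.0, -1.0]]
ft_force: [-0.6, 1.2, -1.5]
gripper_width: 0.0412
t: 19.65
ee_pos: [0.4862, 0.2403, 0.0243]
tool_rot: [[0.989, -0.147, -0.0], [-0.147, -0.989, -0.0], [-0.0, 0.0, -1.0]]
ft_force: [-0.0, 0.0, -0.7]
gripper_width: 0.0412
```

```bash
python3 -m pendant '[[[1,0,0,0.0003,0],[1,0,0,0.0006,0],[1,0,0,0.0008,0],[1,0,0,0.0008,0],[1,0,0,0.0008,0]]]'; python3 -m pendant '[[[1,0,0,0.0002,0],[1,0,0,0.0004,0],[1,0,0,0.0006,0],[1,0,0,0.0006,0],[1,0,0,0.0006,0]]]'
```

```text
t: 20.07
ee_pos: [0.4862, 0.2403, 0.0236]
tool_rot: [[0.989, -0.147, -0.0], [-0.147, -0.989, -0.0], [-0.0, 0.0, -1.0]]
ft_force: [0.6, -0.4, -0.1]
gripper_width: 0.0414
t: 20.48
ee_pos: [0.4862, 0.2404, 0.0234]
tool_rot: [[0.989, -0.147, 0.0], [-0.147, -0.989, 0.0], [0.0, -0.0, -1.0]]
ft_force: [-2.4, 0.0, 9.4]
gripper_width: 0.0413
```

Contact: Fz is +9.4 N, so the rim is on the tray floor. I'll open gently and retreat.

```bash
python3 -m pendant '[[[0.45,0,0,-0.0003,0],[0.35,0,0,-0.0003,0],[0.3,0,0,-0.0003,0],[0.3,0,0,-0.0003,0],[0.3,0,0,-0.0003,0]]]'; python3 -m pendant '[[[0.3,0,0,-0.006,0],[0.3,0,0,-0.02,0],[0.3,0,0,-0.04,0],[0.3,0,0,-0.065,0],[0.3,0,0,-0.09,0]]]';  python3 -m pendant '[[[0.3,0,0,-0.02,0],[0.3,0,0,-0.04,0],[0.3,0,0,-0.06,0],[0.3,0,0,-0.07,0],[0.3,0,0,-0.07,0]]]'; python3 - <<'E'
from plant import env
from h import *
c=env.read_camera("wrist");cv2.imwrite("pics/w8.png",c["color"][:,:,::-1])
for n in["scene"]:
    c=env.read_camera(n);cv2.imwrite(f"pics/{n}8.png",c["color"][:,:,::-1])
E
```

```text
t: 20.9
ee_pos: [0.4862, 0.2403, 0.0232]
tool_rot: [[0.989, -0.147, -0.0], [-0.147, -0.989, -0.0], [-0.0, 0.0, -1.0]]
ft_force: [-0.4, 1.1, -0.1]
gripper_width: 0.0598
t: 21.32
ee_pos: [0.4858, 0.2401, 0.1143]
tool_rot: [[0.989, -0.147, -0.001], [-0.147, -0.989, -0.0], [-0.001, 0.001, -1.0]]
ft_force: [0.7, 0.2, 0.2]
gripper_width: 0.0598
t: 21.73
ee_pos: [0.4873, 0.2408, 0.1856]
tool_rot: [[0.989, -0.148, 0.003], [-0.148, -0.989, 0.001], [0.003, -0.002, -1.0]]
ft_force: [1.0, -0.0, 0.1]
gripper_width: 0.0602
```

View pics/w8.png

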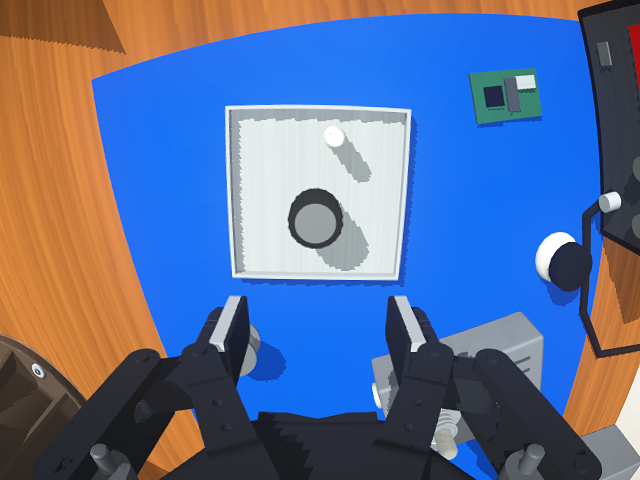

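View pics/scene8.png

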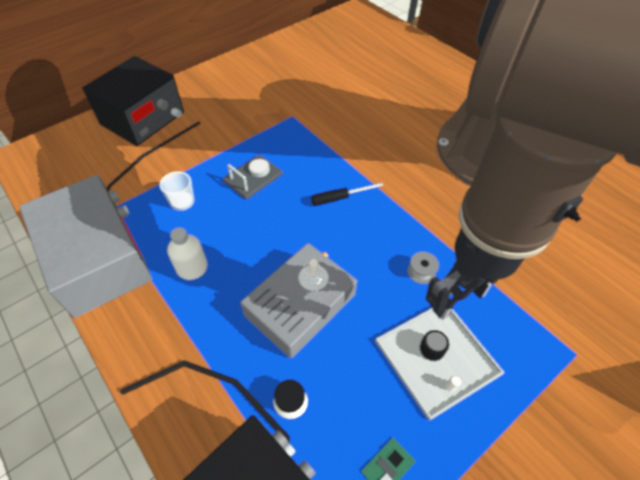

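The wrist view shows the cap upright and closed side up at (316,222), flat on the tray floor and clear of the spare filter at (333,136). In the scene view the cap is at (434,345) and nothing else has moved. Handing in.

```bash
python3 -m pendant '[[[0.3,0,0,0,0],[0.3,0,0,0,0],[0.3,0,0,0,0],[0.3,0,0,0,0],[0.3,0,0,0,0]]]'; python3 -c "
from plant import env
print(env.finish_job())"
```

```text
t: 22.25
ee_pos: [0.4861, 0.2403, 0.1828]
tool_rot: [[0.989, -0.147, -0.001], [-0.147, -0.989, -0.0], [-0.001, 0.0, -1.0]]
ft_force: [0.5, -0.1, -0.1]
gripper_width: 0.0597
the job is handed in; nothing more can be done
None
```

I unscrewed the cap, set it mouth down in the tray and handed the job in at about 22 s; `env.finish_job()` gives no verdict.

- **Unscrewing:** I used two strokes with one regrip, about 5.6 rad and then 2.1 rad, raising the tool with the thread. The end-of-call wrist forces I saw stayed under about 7 N.
- **Release:** The cap came free in the grip, shown by the vertical force changing from -5 to +2 N. I then lifted it straight up and carried it to the tray.
- **Setting down:** I lowered it until the rim touched the floor at about 9 N, then opened the fingers and backed off.
- **Last checks:** The wrist and scene pictures show the cap closed side up in the tray, about 17 mm from the tray's centre on the side away from the spare filter. The other items look unmoved, and the open gripper is well above the tray, with wrist forces near zero (0.5 N or less).

None of the checks failed. The one early disagreement was about 1 mm between cameras on where the cap was. It showed up as a mild sideways load of up to about 6 N, which I eased by shifting the tool slightly.

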